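# Fold down the hook and hang up the black battery holder

## Task

Fold the hook arm on the upright plank down until it is fully level. Then hang the black battery holder on it by its wire bail, so that it hangs free and still between the plank and the hook's red tip; leave the yellow holder standing where it is.

Things in the scene. Friction and masses are not known exactly. Their poses are not given: they have to be found in the camera images.
- battery_holder: Black holder, blue cells, 0.24 kg. Origin: centre of underside; z up. Block 44 x 78 x 46 mm (x,y,z). Stiff 6 mm wire bail on it in the y-z plane: legs at y +-30, peak at z 128; window 54 wide, z 46 to 106 (124 under the peak); the arm goes through along x, from either side. Grip block on the peak: 16 (x) x 24 (y), z 128 to 162, taken from above. Hung, its origin is 119 below the arm's centre line.
- yellow_holder: Bystander: same shape and size as the black holder, but yellow, no cells, 0.14 kg. Origin: centre of underside, z up. The two may stand in either of two places.
- hook_arm (a joint): Hook arm: 0 = folded straight up; 1.57 = stop, level, along -x of hook_hinge. Starts 0 to 0.2. Stiff hinge (0.12 N m): stays where left; 1 to 2 N at its end moves it. Round steel bar 10 mm thick, 130 mm long from the hinge; at its end a red stub, 10 thick, 18 long, points up when level, back over the plank when folded. Push it from behind above the plank's top with shut fingers, then press down.
- hook_hinge (a point): Hinge point of the arm, 175 mm above the bench, on the front of a fixed upright wooden plank 150 wide, 24 thick. -x points straight out of the plank's face (to where the level arm points), y along the hinge axis, z up. Plank at x = +18 to +42 mm, bracket from +12; plank's top edge 50 mm above this point, so the folded arm stands 80 mm proud of it.
Mind the look-alikes: they are no part of the job. What is shaped like the battery_holder but pink or purple is not meant.

How it is judged:
On the way:
1. the hook arm is folded down to within 10 degrees of level, the black holder not yet near it (value of joint hook_arm above 1.4 rad and distance between battery_holder and hook_hinge above 0.2 m), for 0.2 s.
At the end, for the whole second after the job is handed in: Arm within 10 deg of level; black holder hangs on it by its bail: origin 20-140 mm out from the hinge, within 25 mm sideways of the arm's line, 100-140 mm below it, tilt under 15 deg, at rest (under 0.05 m/s); yellow holder upright within 30 mm of its start (value of joint hook_arm above 1.4 rad and x of battery_holder in the frame of hook_hinge between -0.14 and -0.02 m and y of battery_holder in the frame of hook_hinge between -0.025 and 0.025 m and z of battery_holder in the frame of hook_hinge between -0.14 and -0.1 m and angle between battery_holder's own z axis and vertical below 0.26 rad and linear speed of battery_holder below 0.05 m/s and distance of yellow_holder from where it was at the start of the episode below 0.03 m and angle between yellow_holder's own z axis and vertical below 0.2 rad); the robot touches nothing.
It fails at once if the yellow holder is knocked over or carried off (moved more than 50 mm) (distance of yellow_holder from where it was at the start of the episode above 0.05 m).
It also fails if it takes over 64 s, if anything falls off the work surface, if the arm or the gripper's body presses on something with over 40 N, if the wrist force passes 120 N, or if a joint passes its speed limit or range.

## Robot

A 7-joint arm with a two-finger parallel gripper is mounted at the origin on the work surface. World frame = base frame: x ahead of the robot, y to its left, z up, the work surface at z = 0. Lengths are in m, angles in rad, forces in N, time in s.
With the tool pointing down it reaches from about 0.425 to 0.8 m from the base axis. Payload 8.3 kg.
Tool frame: the origin (TCP) lies midway between the tips of the shut fingers; the grasp point (between the pads) lies 19 mm behind it; z points along the fingers, y is the direction in which the jaws open and shut (so a half turn about z gives the same grasp; the last joint's range is limited). The gripper opens to 85 mm and grips with 20 to 120 N. Pads are 22 mm wide; open, the fingers measure 114 mm over their backs; the gripper's body (76 mm by 85 mm) begins 54 mm behind the grasp point. The pads swing forward as they close: fully open they stand 13 mm farther back than shut.
Start: joints at [1.15, 0.383, 0.016, 1.37, -0.006, 1.388, -0.046], TCP at [0.219, -0.585, 0.231] pointing down, gripper open.
Joint ranges: [-2.95, 2.95], [-0.25, 2.06], [-1.52, 1.56], [0.18, 2.33], [-1.44, 4.58], [0.02, 2.06], [-3.01, 3.01]. Speed limits (rad/s): [2.39, 2.39, 3.01, 3.01, 3.14, 3.14, 3.14].

## Interface

Orientations are given as a unit quaternion [w, x, y, z].
In Python, from workcell import * gives the robot as it stands.
- The arm moves only by the tool arm_command, never from a script. Its argument "plan" is text: rows parted by semicolons, each of 5 numbers parted by spaces: the closure, from -1 (fully open) to 1 (shut), then the shift along the world's x, y, z normalised to -1 to 1, where 1 is 10 cm, then the turn about the world's z normalised to -1 to 1, where 1 is 60 degrees. A call has 1 to 8 rows; each row is the pose to reach, as a shift and turn from the pose commanded when the call began; what a row does not reach only later rows make up. A row lasts 1/8 s, in which the tool goes at most 62.5 mm and 10.7 degrees, less where a joint would pass 70% of its speed; a pose out of reach is approached as far as the arm can. A call with a number of a shift or a turn outside -1 to 1 is refused whole. A call with a gripper value outside its range is refused whole. The fingers move at their own pace and stop on an object; "grip_force" is the grip in N (left out, the last holds). Time passes only in rows, so rows that repeat a pose let the fingers close. It gives the time, the measured TCP pose, the force and the opening at its end, in the units of the state.
- read_state(): the state, without advancing time (a new reading comes with each control period).
- capture(name): name is "scene" or "top" or "wrist"; returns a dict with "pixels" (400x640x3 uint8, red, green, blue), "mtx" (3x3 intrinsics, pixels), "k1" (the pictures are not rectified: a ray, as slopes to the right and down, at radius r is drawn at 1 + k1 r^2 times it, then the intrinsics apply), "position" and "attitude" of the camera in the world; the wrist camera has in their place "tool_from_camera" (4x4, takes a point from camera to tool coordinates, whose origin is the TCP and whose axes are the flange's). Camera axes: x right, y down, z forward; pixel columns grow to the right and rows downward; lengths in m; the calibration is good to about 2 mm. A picture is of the moment at which its call begins: read the wrist's pose just before it. There is no depth.
- sign_off(): hands the job in, once; it reports no verdict.
Trained networks look in the newest picture that a camera, given by its name, has taken for a name from the list of things; names that differ only in an ending like _2 or _b are one class to them, and where a whole thing is asked for, a point or a joint stands for the part that bears it (a point fixed in the world has none). Each returns a list of dicts, best first, with "confidence" (0 to 1); they miss things now and then, are a little off and sometimes report something else, mostly with a low value. They report only what shows in the picture. A call takes as long as a camera call. They do not tell look-alikes from the thing itself.
- search_frame(name, camera): "location" ([x, y, z] in m, in world coordinates, good to about 4 mm: the middle of the surface that is visible of it).
The state is a dict: "t": time; "joints": joint angles; "joint_velocities": joint speeds; "tau": joint torques, N m; "tool_pos": TCP position; "ee_rot": TCP orientation; "force": force on the tool from outside, world axes, zero at the start; "ft_torque": the same for the moment, N m; "width": opening from 0.0 (shut) to 1.0 (fully open).
Only numpy, scipy, OpenCV 4.12 (cv2) and the standard library are available. Lean on these libraries where they do the work, as an engineer would, in place of code of your own. Each camera call takes 0.05 s, during which the arm holds its last target.

## Working session

There is one attempt and no reset: what is moved stays moved. The work goes in short steps, Python scripts to look and compute and a tool call to move; the robot and the scene stay as the last step left them, time stands still between calls to the robot, and variables do not carry over. Pictures are saved under pics/ and viewed, and the job is handed in when it is done.

Besides the shell and the picture viewer there is one more tool, called after "Emit:" in YAML: its name, and indented under it one key for each argument. arm_command: Moves the arm, as the interface text tells. Scaled input: -1 to 1 covers 10 cm each way for a shift and 60 degrees each way for a turn. Its arguments: {"type":"object","properties":{"plan":{"type":"string"},"grip_force":{"type":"number"}},"required":["plan"]}

```bash
ls; mkdir -p pics; cat > h.py <<'E'
from workcell import *
import numpy as np, cv2
def rd():
    s=read_state(); print({k:(np.round(s[k],3).tolist()) for k in ("t","joints","tool_pos","ee_rot","force","width")}); return s
E
python3 - <<'E'
from h import *
rd()
for c in ("scene","top"):
    d=capture(c); cv2.imwrite(f"pics/{c}0.png",d["pixels"][:,:,::-1])
    print(c,d["mtx"],d["k1"],d["position"],d["attitude"])
    for n in ("battery_holder","yellow_holder","hook_arm"):
        for r in search_frame(n,c): print(n,np.round(r["location"],3),round(r["confidence"],2))
E
```

```text
pics
{'t': 0.0, 'joints': [1.15, 0.384, 0.016, 1.371, -0.006, 1.388, -0.046], 'tool_pos': [0.219, -0.585, 0.23], 'ee_rot': [-0.001, 0.984, 0.178, -0.0], 'force': [-0.203, -0.106, 0.144], 'width': 1.001}
scene [[420.82029652   0.         324.83035903]
 [  0.         420.82029652 209.05752206]
 [  0.           0.           1.        ]] -0.0849304391542713 [ 1.03633673 -0.64934753  0.87236918] [-0.37658464  0.87357235  0.281182   -0.12645964]
battery_holder [ 0.569 -0.091  0.04 ] 0.84
battery_holder [0.68  0.007 0.043] 0.67
battery_holder [ 0.548 -0.198  0.046] 0.61
battery_holder [ 0.449 -0.033  0.045] 0.55
yellow_holder [ 0.557 -0.334  0.044] 0.81
hook_arm [0.574 0.312 0.252] 0.7
top [[414.25803064   0.         321.41150742]
 [  0.         414.25803064 204.12496951]
 [  0.           0.           1.        ]] 0.013262242877576649 [0.35359584 0.01938354 1.05101582] [ 0.07448955 -0.6833667   0.72148767 -0.08316735]
battery_holder [ 0.533 -0.176  0.045] 0.96
battery_holder [ 0.443 -0.018  0.043] 0.89
battery_holder [0.665 0.021 0.047] 0.75
battery_holder [ 0.55  -0.07   0.043] 0.7
yellow_holder [ 0.539 -0.329  0.048] 0.82
hook_arm [0.571 0.313 0.288] 0.46
```

View pics/scene0.png

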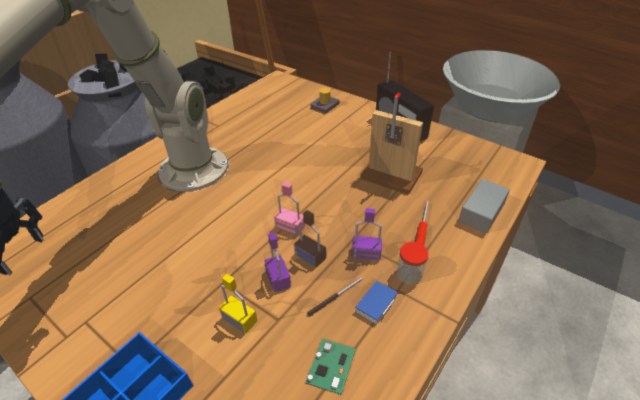

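View pics/top0.png

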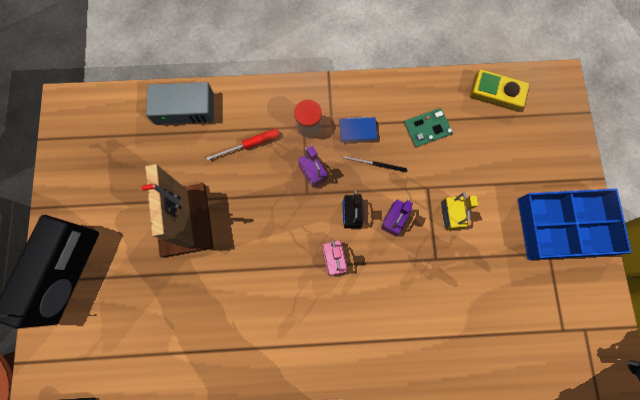

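Black holder: scene (310,250), top (353,210). Look-alikes: purple at scene (367,248) and (277,275), pink at (288,218); the yellow bystander is at (237,315). The hook plank is at scene (395,145) and faces roughly -y. I'll check this in close crops.

```bash
python3 - <<'E'
import cv2,numpy as np
s=cv2.imread("pics/scene0.png");t=cv2.imread("pics/top0.png")
def cr(i,x,y,w,h,f): return cv2.resize(i[y:y+h,x:x+w],None,fx=f,fy=f,interpolation=cv2.INTER_CUBIC)
cv2.imwrite("pics/c1.png",np.hstack([cr(s,350,80,80,110,5),cr(t,130,150,80,110,5)]))
cv2.imwrite("pics/c2.png",np.hstack([cr(s,270,180,80,110,5),cr(t,310,170,80,110,5)]))
E
```

```text
(no output)
```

View pics/c1.png

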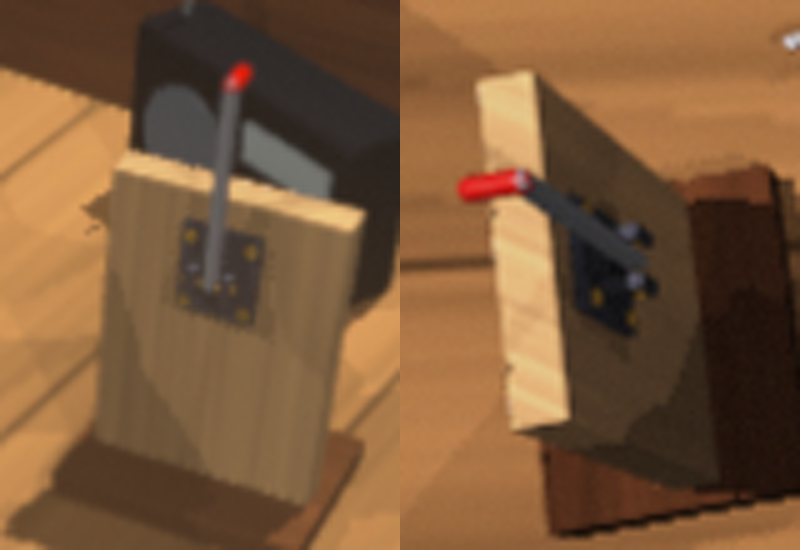

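View pics/c2.png

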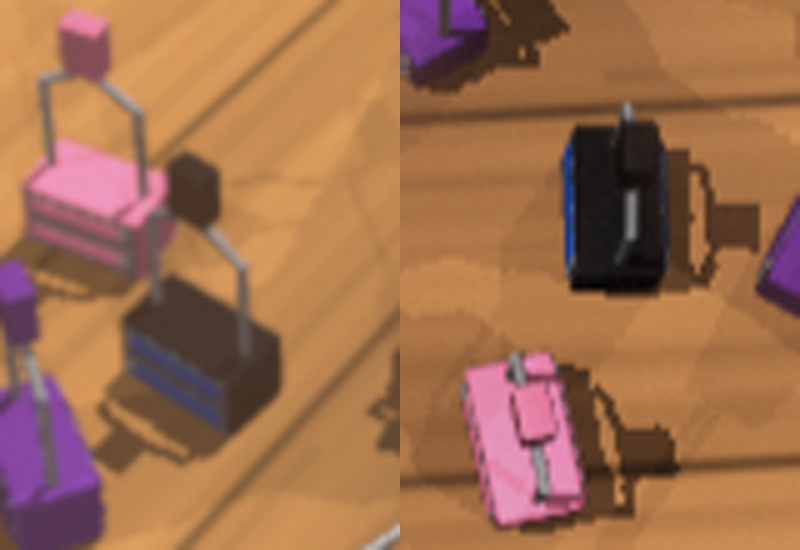

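```bash
cat >> h.py <<'E'
from scipy.spatial.transform import Rotation as R
from scipy.optimize import least_squares
def ray(d,uv):
    K=d["mtx"]; x=np.array([(uv[0]-K[0,2])/K[0,0],(uv[1]-K[1,2])/K[1,1]]); s=x.copy()
    for _ in range(20): s=x/(1+d["k1"]*(s@s))
    q=d["attitude"]; r=R.from_quat([q[1],q[2],q[3],q[0]])
    return np.array(d["position"]),r.apply([s[0],s[1],1.])
def proj(d,P):
    q=d["attitude"]; r=R.from_quat([q[1],q[2],q[3],q[0]])
    p=r.inv().apply(np.atleast_2d(P)-d["position"]); s=p[:,:2]/p[:,2:]; s=s*(1+d["k1"]*(s**2).sum(1,keepdims=True))
    return s*[d["mtx"][0,0],d["mtx"][1,1]]+[d["mtx"][0,2],d["mtx"][1,2]]
def tri(dl,uvs):
    A=np.zeros((3,3));b=np.zeros(3)
    L=[]
    for d,u in zip(dl,uvs):
        o,v=ray(d,u); v=v/np.linalg.norm(v);M=np.eye(3)-np.outer(v,v);A+=M;b+=M@o;L.append((M,o))
    p=np.linalg.solve(A,b); return p,[np.linalg.norm(M@(p-o)) for M,o in L]
def onz(d,u,z):
    o,v=ray(d,u); return o+v*(z-o[2])/v[2]
E
python3 - <<'E'
from h import *
import pickle
s=capture("scene");t=capture("top")
pickle.dump((s,t),open("cams.pkl","wb"))
for n,a,b in [("hinge",(392.4,137),(178,203)),("barend",(396.4,97),(154.4,186.4)),("plankR",(422,126.4),(157,164.4)),("plankL",(374,115.6),(164,234)),("grip",(309,214),(358.2,200))]:
    p,e=tri([s,t],[a,b]); print(n,p.round(4),np.round(e,4))
for n,u in [("R",(157,164.4)),("L",(164,234))]: print(n,onz(t,u,.225).round(4),)
for n,u in [("R",(422,126.4)),("L",(374,115.6))]: print(n,onz(s,u,.225).round(4),)
# black body top face corners in top image z=.046
for u in [(575,127),(658,127),(665,288),(572,290)]:
    print(onz(t,((u[0]-400)/5+310,u[1]/5+170),.046).round(4))
print("griptop",onz(t,(358.2,200),.162),onz(s,(309.4,213),.162))
E
```

```text
hinge [0.574  0.315  0.1747] [0.0032 0.0032]
barend [0.5741 0.3139 0.307 ] [0.002 0.002]
plankR [0.6481 0.3448 0.2227] [0.004 0.004]
plankL [0.5002 0.3276 0.216 ] [0.0027 0.0027]
grip [ 0.5628 -0.0771  0.1598] [0.0028 0.0028]
R [0.6439 0.3409 0.225 ]
L [0.4965 0.3222 0.225 ]
R [0.6511 0.3463 0.225 ]
L [0.5087 0.3172 0.225 ]
[ 0.6007 -0.0595  0.046 ]
[ 0.5985 -0.101   0.046 ]
[ 0.517  -0.0982  0.046 ]
[ 0.5185 -0.0525  0.046 ]
griptop [ 0.56020909 -0.07879862  0.162     ] [ 0.56468568 -0.07345432  0.162     ]
```

Black choice confirmed: blue cells show only on the holder at scene (310,250) / top (353,210). Measured values:
- **Hinge:** about (0.574, 0.315, 0.175).
- **Plank:** yaw about +7°.
- **Holder:** at (0.560, -0.078), long axis at about -3.5°.

I'm moving to the hook first.

Emit:
arm_command:
  plan: "1 0.5 0.5 0.5 0.17; 1 1 1 1 0.34; 1 1 1 1 0.51; 1 1 1 1 0.68; 1 1 1 1 0.85; 1 1 1 1 1; 1 1 1 1 1"
  grip_force: 40

```text
t: 1.38
tool_pos: [0.3189, -0.4854, 0.3313]
ee_rot: [0.0, 0.764, 0.646, 0.0]
force: [-0.0, -0.5, 0.0]
width: 0.003
```

Emit:
arm_command:
  plan: "1 0.5 0.5 0.2 0.14; 1 1 1 0.4 0.275; 1 1 1 0.4 0.275"

```text
t: 1.75
tool_pos: [0.4223, -0.3817, 0.3728]
ee_rot: [0.001, 0.661, 0.75, 0.001]
force: [-1.3, -0.5, -0.0]
width: 0.002
```

Emit:
arm_command:
  plan: "1 0.5 0.5 0 0; 1 1 1 0 0; 1 1 1 0 0"

```text
t: 2.12
tool_pos: [0.5218, -0.2805, 0.3711]
ee_rot: [-0.0, 0.661, 0.75, 0.001]
force: [-0.1, -0.5, 0.3]
width: -0.006
```

Emit:
arm_command:
  plan: "1 0 0.5 0 0; 1 0 1 0 0; 1 0 1 0 0"

```text
t: 2.5
tool_pos: [0.5194, -0.1809, 0.3724]
ee_rot: [0.0, 0.661, 0.75, 0.001]
force: [0.3, -0.5, -0.2]
width: -0.001
```

Emit:
arm_command:
  plan: "1 0 0.5 0 0; 1 0 1 0 0; 1 0 1 0 0"

```text
t: 2.88
tool_pos: [0.519, -0.0818, 0.3721]
ee_rot: [0.0, 0.661, 0.75, 0.001]
force: [0.0, -0.5, 0.3]
width: 0.003
```

Emit:
arm_command:
  plan: "1 0 0.5 0 0; 1 0 1 0 0; 1 0 1 0 0"

```text
t: 3.25
tool_pos: [0.5188, 0.0175, 0.3717]
ee_rot: [-0.0, 0.661, 0.75, 0.001]
force: [0.1, -0.2, -0.2]
width: -0.002
```

Emit:
arm_command:
  plan: "1 0 0.5 0 0; 1 0 1 0 0; 1 0 1 0 0; 1 0 1 0 0"

```text
t: 3.75
tool_pos: [0.5197, 0.1122, 0.371]
ee_rot: [0.0, 0.664, 0.748, -0.0]
force: [0.3, -0.6, -0.4]
width: 0.001
```

```bash
python3 - <<'E'
from h import *
rd(); d=capture("wrist"); cv2.imwrite("pics/w1.png",d["pixels"][:,:,::-1]); print(d["tool_from_camera"])
E
```

```text
{'t': 3.75, 'joints': [0.246, 0.205, -0.633, 1.33, 0.122, 1.645, -0.249], 'tool_pos': [0.52, 0.112, 0.371], 'ee_rot': [0.0, 0.664, 0.748, -0.0], 'force': [0.299, -0.6, -0.386], 'width': 0.001}
[[ 3.24336219e-05 -9.63813940e-01 -2.66575858e-01  6.74162573e-02]
 [ 9.99999535e-01 -2.25673523e-04  9.37597636e-04  1.64205914e-04]
 [-9.63828785e-04 -2.66575765e-01  9.63813484e-01 -1.41565055e-01]
 [ 0.00000000e+00  0.00000000e+00  0.00000000e+00  1.00000000e+00]]
```

View pics/w1.png

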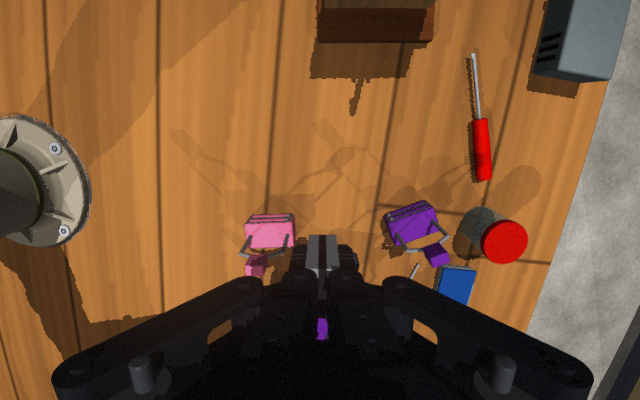

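Emit:
arm_command:
  plan: "1 0.25 0.5 0 0; 1 0.5 1 0 0; 1 0.5 1 0 0; 1 0.5 1 0 0"

```text
t: 4.3
tool_pos: [0.5697, 0.2126, 0.3709]
ee_rot: [0.0, 0.664, 0.748, -0.001]
force: [0.5, -0.3, 0.2]
width: -0.001
```

Emit:
arm_command:
  plan: "1 0 0.5 0 0; 1 0 1 0 0; 1 0 1 0 0; 1 0 1 0 0"

```text
t: 4.8
tool_pos: [0.5698, 0.3124, 0.372]
ee_rot: [0.001, 0.664, 0.748, 0.0]
force: [0.7, -1.1, -0.4]
width: 0.001
```

Emit:
arm_command:
  plan: "1 0 0.3 0 0; 1 0 0.6 0 0; 1 0 0.6 0 0; 1 0 0.6 0 0"

```text
t: 5.3
tool_pos: [0.5702, 0.3723, 0.3719]
ee_rot: [0.001, 0.664, 0.748, 0.0]
force: [0.7, -0.5, 0.5]
width: -0.002
```

```bash
python3 - <<'E'
from h import *
rd(); 
for c in("scene","top"):
  d=capture(c); cv2.imwrite(f"pics/{c}2.png",d["pixels"][:,:,::-1])
E
```

```text
{'t': 5.3, 'joints': [-0.305, 0.588, -0.668, 0.843, 0.362, 1.8, -0.68], 'tool_pos': [0.57, 0.372, 0.372], 'ee_rot': [0.001, 0.664, 0.748, 0.0], 'force': [0.699, -0.47, 0.484], 'width': -0.002}
```

View pics/scene2.png

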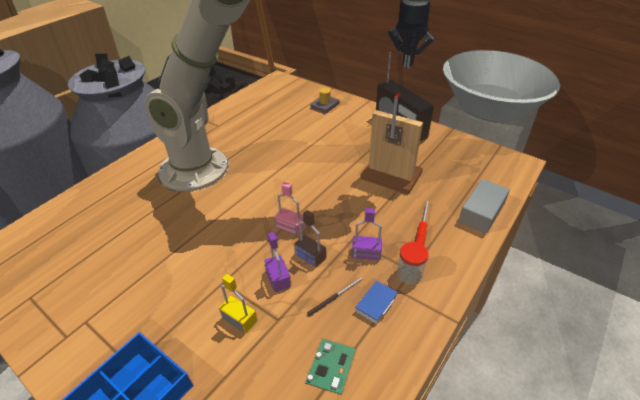

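The fingers are behind and above the hook arm, at scene (408,65). Next: descend and push.

Emit:
arm_command:
  plan: "1 0 0 -0.5 0; 1 0 0 -1 0; 1 0 0 -1 0"

```text
t: 5.78
tool_pos: [0.5683, 0.3712, 0.2671]
ee_rot: [-0.0, 0.663, 0.748, -0.004]
force: [0.4, 0.0, 1.3]
width: -0.001
```

Emit:
arm_command:
  plan: "1 0.03 -0.22 0 0; 1 0.05 -0.4 0 0; 1 0.07 -0.55 0 0; 1 0.09 -0.7 0 0; 1 0.1 -0.8 0 0; 1 0.11 -0.9 0 0; 1 0.11 -0.9 0 0"

```text
t: 6.65
tool_pos: [0.5802, 0.2835, 0.2712]
ee_rot: [0.0, 0.663, 0.749, -0.0]
force: [-0.2, 0.0, 0.4]
width: -0.0
```

```bash
python3 - <<'E'
from h import *
rd(); 
for c in("scene","top"):
  d=capture(c); cv2.imwrite(f"pics/{c}3.png",d["pixels"][:,:,::-1])
s=cv2.imread("pics/scene3.png");t=cv2.imread("pics/top3.png")
def cr(i,x,y,w,h,f): return cv2.resize(i[y:y+h,x:x+w],None,fx=f,fy=f,interpolation=cv2.INTER_CUBIC)
cv2.imwrite("pics/c3.png",np.hstack([cr(s,340,50,100,140,4),cr(t,130,130,100,140,4)]))
E
```

```text
{'t': 6.65, 'joints': [-0.069, 0.5, -0.681, 1.208, 0.307, 1.534, -0.579], 'tool_pos': [0.58, 0.284, 0.271], 'ee_rot': [0.0, 0.663, 0.749, -0.0], 'force': [-0.241, 0.004, 0.434], 'width': -0.0}
```

View pics/c3.png

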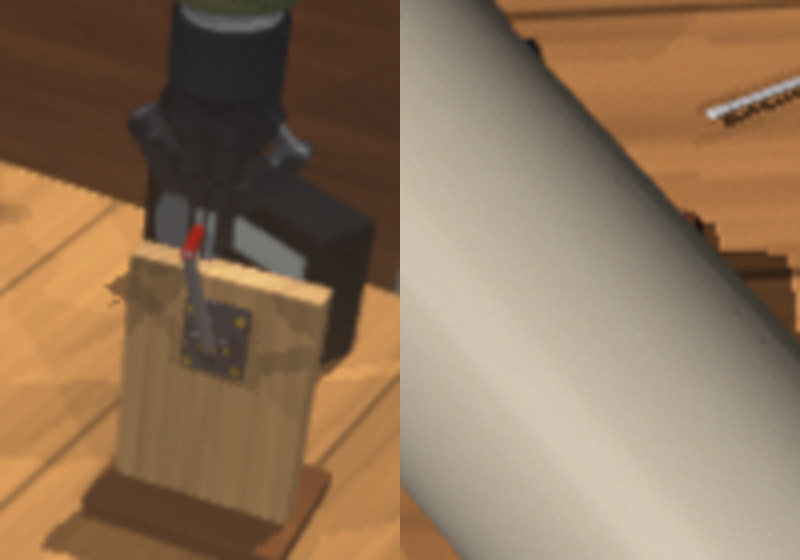

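The hook arm is tilted about 30° forward, its red tip at crop (195,238). Now following the arc.

Emit:
arm_command:
  plan: "1 0.01 -0.08 -0.12 0; 1 0.02 -0.17 -0.27 0; 1 0.03 -0.29 -0.48 0; 1 0.04 -0.4 -0.69 0; 1 0.04 -0.4 -0.85 0; 1 0.04 -0.4 -0.94 0; 1 0.04 -0.4 -0.96 0; 1 0.04 -0.4 -0.97 0"

```text
t: 7.75
tool_pos: [0.5842, 0.2434, 0.1792]
ee_rot: [0.002, 0.663, 0.749, 0.0]
force: [-16.5, -15.1, 38.7]
width: -0.0
```

```bash
python3 - <<'E'
from h import *
rd(); 
for c in("scene","top"):
  d=capture(c); cv2.imwrite(f"pics/{c}4.png",d["pixels"][:,:,::-1])
s=cv2.imread("pics/scene4.png");t=cv2.imread("pics/top4.png")
def cr(i,x,y,w,h,f): return cv2.resize(i[y:y+h,x:x+w],None,fx=f,fy=f,interpolation=cv2.INTER_CUBIC)
cv2.imwrite("pics/c4.png",np.hstack([cr(s,340,70,100,140,4),cr(t,150,130,100,140,4)]))
E
```

```text
{'t': 7.75, 'joints': [0.014, 0.51, -0.667, 1.402, 0.32, 1.336, -0.544], 'tool_pos': [0.584, 0.243, 0.179], 'ee_rot': [0.002, 0.663, 0.749, 0.0], 'force': [-16.488, -15.138, 38.66], 'width': -0.0}
```

View pics/c4.png

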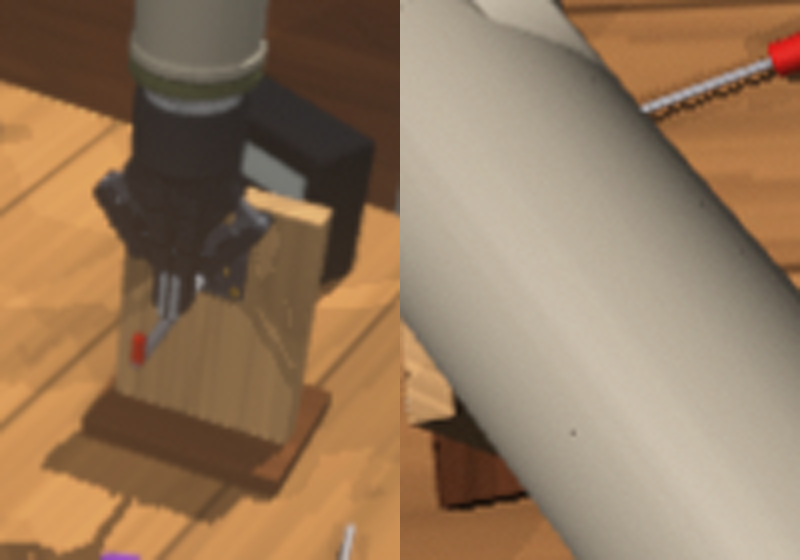

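The force rose to 38 N with the TCP at z=0.179, so the arm is on its stop at level. Lifting and retreating.

Emit:
arm_command:
  plan: "1 0 0 0.3 0; 1 0 0 0.8 0; 1 0 0 1 0; 1 0 0 1 0"

```text
t: 8.35
tool_pos: [0.5843, 0.2459, 0.2759]
ee_rot: [0.001, 0.662, 0.749, 0.002]
force: [-0.5, -0.6, -0.2]
width: -0.0
```

Emit:
arm_command:
  plan: "1 0 -0.4 0.2 0; 1 0 -0.9 0.2 0; 1 0 -1 0.2 0; 1 0 -1 0.2 0"

```text
t: 8.85
tool_pos: [0.5837, 0.1439, 0.2929]
ee_rot: [-0.001, 0.663, 0.748, -0.001]
force: [0.1, 0.6, 0.1]
width: -0.001
```

Emit:
arm_command:
  plan: "0.2 0 -0.5 0 -0.1; 0.2 0 -1 0 -0.18; 0.2 0 -1 0 -0.18; 0.2 0 -1 0 -0.18"

```text
t: 9.35
tool_pos: [0.5836, 0.0469, 0.2937]
ee_rot: [-0.001, 0.729, 0.684, 0.0]
force: [-0.1, 0.6, -0.3]
width: 0.4
```

```bash
python3 - <<'E'
from h import *
rd(); 
for c in("scene","top","wrist"):
  d=capture(c); cv2.imwrite(f"pics/{c}5.png",d["pixels"][:,:,::-1])
s=cv2.imread("pics/scene5.png");t=cv2.imread("pics/top5.png")
def cr(i,x,y,w,h,f): return cv2.resize(i[y:y+h,x:x+w],None,fx=f,fy=f,interpolation=cv2.INTER_CUBIC)
cv2.imwrite("pics/c5.png",np.hstack([cr(s,340,70,100,140,4),cr(t,150,130,100,140,4)]))
E
```

```text
{'t': 9.35, 'joints': [0.322, 0.336, -0.611, 1.35, 0.189, 1.514, -0.336], 'tool_pos': [0.584, 0.047, 0.294], 'ee_rot': [-0.001, 0.729, 0.684, 0.0], 'force': [-0.067, 0.581, -0.342], 'width': 0.4}
```

View pics/c5.png

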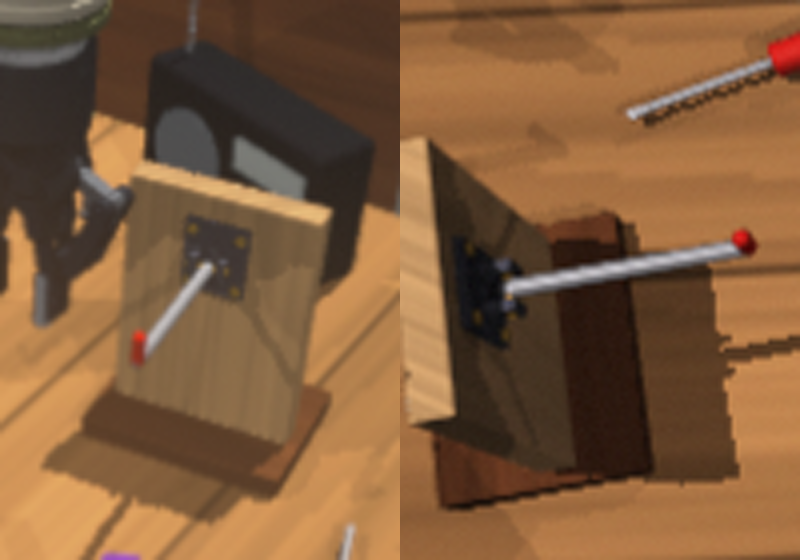

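View pics/wrist5.png

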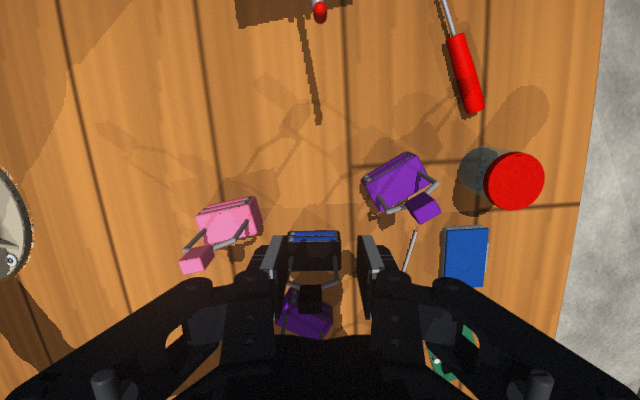

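The arm is level: red tip at top (235,190), scene (375,157). In the wrist view the black holder is at (313,250), its grip block at about (311,298).

```bash
cat >> h.py <<'E'
import pickle
def wcam(d,st):
    q=st["ee_rot"]; T=np.eye(4);T[:3,:3]=R.from_quat([q[1],q[2],q[3],q[0]]).as_matrix();T[:3,3]=st["tool_pos"]
    M=T@np.array(d["tool_from_camera"]); x=R.from_matrix(M[:3,:3]).as_quat()
    d=dict(d); d["position"]=M[:3,3]; d["attitude"]=[x[3],x[0],x[1],x[2]]; return d
E
python3 - <<'E'
from h import *
s,t=pickle.load(open("cams.pkl","rb"))
for n,a,b in [("hinge",(392.5,137),(178.75,201.75)),("tip",(375.75,158),(235,192.5))]:
    p,e=tri([s,t],[a,b]); print(n,p.round(4),np.round(e,4))
    print(onz(t,b,.175).round(4),onz(s,a,.175).round(4))
st=read_state(); w=wcam(capture("wrist"),st)
pickle.dump(w,open("w5.pkl","wb"))
im=cv2.imread("pics/wrist5.png"); 
def draw(c,yaw,dd,im,col):
    Rz=R.from_euler("z",yaw,degrees=True)
    L=[]
    for X,Y,Z0,Z1 in((22,39,0,46),(8,12,128,162)):
        c8=[(a*X,b*Y,z) for z in(Z0,Z1) for a,b in((-1,-1),(1,-1),(1,1),(-1,1))]
        P=proj(dd,Rz.apply(np.array(c8)/1e3)+c); 
        for i in range(4):
            for u,v in((i,(i+1)%4),(i+4,(i+1)%4+4),(i,i+4)): cv2.line(im,tuple(int(k*4) for k in P[u]),tuple(int(k*4) for k in P[v]),col,1,cv2.LINE_AA,0)
ims=[]
for nm,dd,(x,y,w_,h_) in(("scene0",s,(270,190,70,90)),("top0",t,(325,180,70,60)),("wrist5",w,(265,215,100,110))):
    im=cv2.imread(f"pics/{nm}.png"); im=cv2.resize(im,None,fx=4,fy=4,interpolation=cv2.INTER_CUBIC)
    draw([.5605,-.0775,0],-93.5,dd,im,(0,255,0)); cv2.imwrite(f"pics/ov_{nm}.png",cv2.resize(im[y*4:(y+h_)*4,x*4:(x+w_)*4],(260,360)))
    ims.append(cv2.imread(f"pics/ov_{nm}.png"))
cv2.imwrite("pics/ov.png",np.hstack(ims))
E
```

```text
hinge [0.5759 0.3124 0.1769] [0.0029 0.0029]
[0.5741 0.3109 0.175 ] [0.5759 0.3183 0.175 ]
tip [0.5899 0.1911 0.1786] [0.0032 0.0032]
[0.5883 0.1896 0.175 ] [0.5892 0.1988 0.175 ]
```

View pics/ov.png

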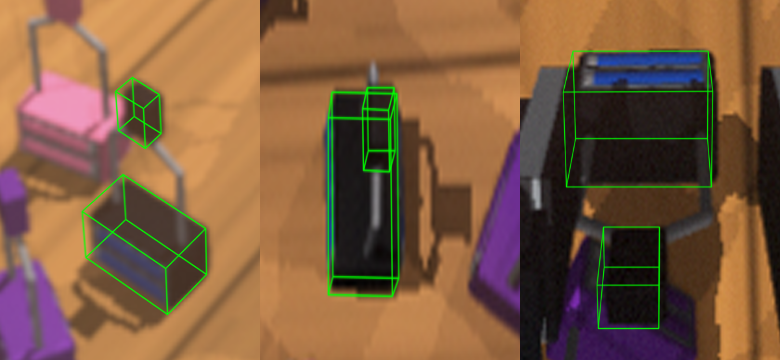

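The overlay fits in all three views. Grasp target: (0.562, -0.0775), TCP z 0.130, yaw -3.7°.

Emit:
arm_command:
  plan: "-0.2 -0.1 -0.5 0 0; -0.2 -0.22 -1 0 0; -0.2 -0.22 -1 0 0; -0.2 -0.22 -1 0 0"

```text
t: 10.05
tool_pos: [0.562, -0.0541, 0.2944]
ee_rot: [-0.0, 0.73, 0.684, 0.0]
force: [0.0, 0.5, -0.1]
width: 0.598
```

Emit:
arm_command:
  plan: "-0.2 0 -0.24 -0.3 0; -0.2 0 -0.24 -0.6 0; -0.2 0 -0.24 -0.8 0; -0.2 0 -0.24 -0.8 0; -0.2 0 -0.24 -0.8 0"

```text
t: 10.68
tool_pos: [0.5626, -0.078, 0.2153]
ee_rot: [0.0, 0.729, 0.684, 0.001]
force: [0.0, -0.1, 0.5]
width: 0.602
```

```bash
python3 - <<'E'
from h import *
rd(); 
for c in("scene","wrist"):
  d=capture(c); cv2.imwrite(f"pics/{c}6.png",d["pixels"][:,:,::-1])
s=cv2.imread("pics/scene6.png");t=cv2.imread("pics/wrist6.png")
cv2.imwrite("pics/c6.png",np.hstack([cv2.resize(s[120:290,240:380],(400,486)),cv2.resize(t[180:350,250:390],(400,486))]))
E
```

```text
{'t': 10.675, 'joints': [0.521, 0.317, -0.553, 1.538, 0.169, 1.333, -0.113], 'tool_pos': [0.563, -0.078, 0.215], 'ee_rot': [0.0, 0.729, 0.684, 0.001], 'force': [0.039, -0.123, 0.483], 'width': 0.602}
```

View pics/c6.png

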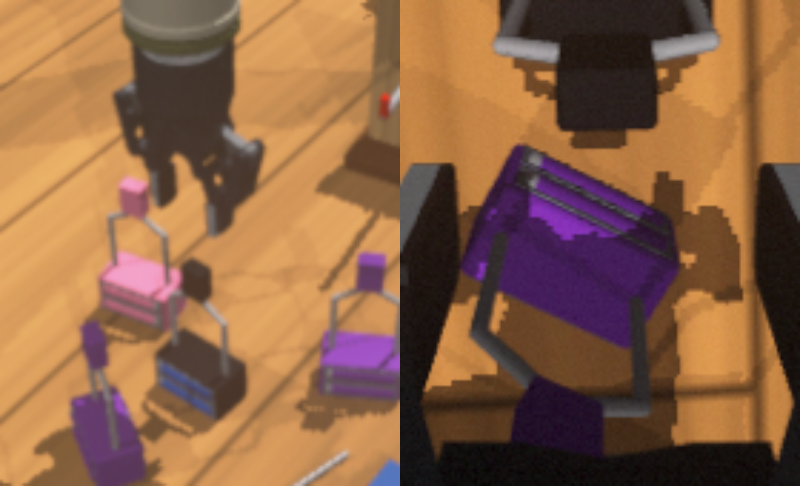

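The grip block is midway between the fingers (crop x 607). Descending and gripping.

Emit:
arm_command:
  plan: "-0.2 0 0 -0.4 0; -0.2 0 0 -0.85 0; -0.2 0 0 -0.85 0; -0.2 0 0 -0.85 0; 1 0 0 -0.85 0; 1 0 0 -0.85 0; 1 0 0 -0.85 0; 1 0 0 -0.85 0"
  grip_force: 40

```text
t: 11.78
tool_pos: [0.563, -0.0794, 0.1314]
ee_rot: [0.001, 0.73, 0.683, 0.001]
force: [-0.9, 0.4, 5.7]
width: 0.274
```

Emit:
arm_command:
  plan: "1 0 0 0 0; 1 0 0 0.2 0; 1 0 0 0.5 0; 1 0 0 0.9 0; 1 0 0 1 0; 1 0 0 1 0"

```text
t: 12.52
tool_pos: [0.562, -0.0794, 0.2294]
ee_rot: [0.0, 0.73, 0.683, 0.0]
force: [-0.8, -0.6, -4.0]
width: 0.274
```

```bash
python3 - <<'E'
from h import *
rd(); 
for c in("scene","top"):
  d=capture(c); cv2.imwrite(f"pics/{c}7.png",d["pixels"][:,:,::-1])
s=cv2.imread("pics/scene7.png");t=cv2.imread("pics/top7.png")
cv2.imwrite("pics/c7.png",np.hstack([cv2.resize(s[120:290,240:380],(400,486)),cv2.resize(t[130:300,280:420],(400,486))]))
E
```

```text
{'t': 12.525, 'joints': [0.524, 0.308, -0.553, 1.517, 0.164, 1.363, -0.109], 'tool_pos': [0.562, -0.079, 0.229], 'ee_rot': [0.0, 0.73, 0.683, 0.0], 'force': [-0.842, -0.608, -3.956], 'width': 0.274}
```

View pics/c7.png

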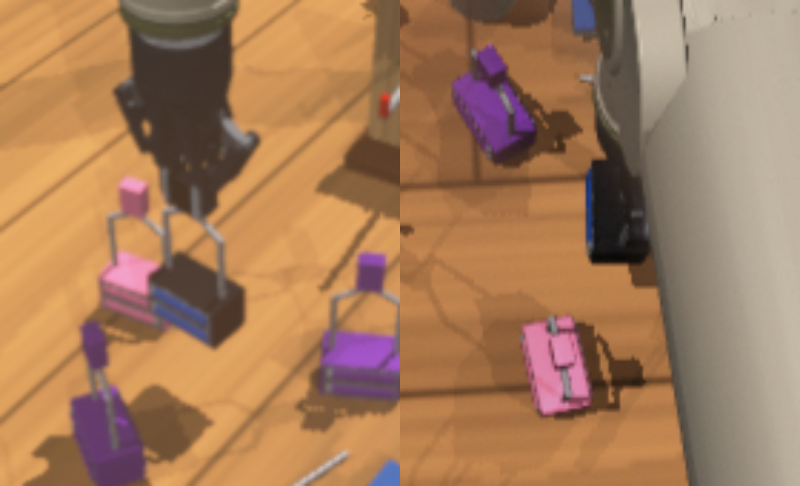

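Held: opening 0.274, about 23 mm. Lifting over the neighbours and carrying it to the front of the hook tip.

Emit:
arm_command:
  plan: "1 0 0 0.3 0; 1 0 0 0.6 0; 1 0 0 0.8 0; 1 0 0 0.8 0; 1 0.05 0.2 0.8 0.05; 1 0.1 0.5 0.8 0.1; 1 0.15 0.8 0.8 0.15; 1 0.18 1 0.8 0.172"

```text
t: 13.62
tool_pos: [0.5794, 0.0235, 0.3077]
ee_rot: [-0.001, 0.664, 0.748, -0.0]
force: [-0.1, -0.2, -2.2]
width: 0.272
```

Emit:
arm_command:
  plan: "1 0.05 0.3 0 0; 1 0.12 0.65 0 0; 1 0.18 0.94 0 0; 1 0.18 0.94 0 0; 1 0.18 0.94 -0.3 0; 1 0.18 0.94 -0.6 0; 1 0.18 0.94 -0.83 0; 1 0.18 0.94 -0.83 0"

```text
t: 14.62
tool_pos: [0.5967, 0.1132, 0.2237]
ee_rot: [-0.001, 0.666, 0.746, -0.002]
force: [-0.9, 0.0, -2.5]
width: 0.278
```

```bash
python3 - <<'E'
from h import *
rd(); 
for c in("scene","top"):
  d=capture(c); cv2.imwrite(f"pics/{c}8.png",d["pixels"][:,:,::-1])
s=cv2.imread("pics/scene8.png");t=cv2.imread("pics/top8.png")
cv2.imwrite("pics/c8.png",np.hstack([cv2.resize(s[70:240,310:450],(400,486)),cv2.resize(t[110:280,140:280],(400,486))]))
E
```

```text
{'t': 14.625, 'joints': [0.228, 0.426, -0.649, 1.405, 0.255, 1.401, -0.309], 'tool_pos': [0.597, 0.113, 0.224], 'ee_rot': [-0.001, 0.666, 0.746, -0.002], 'force': [-0.932, 0.018, -2.541], 'width': 0.278}
```

View pics/c8.png

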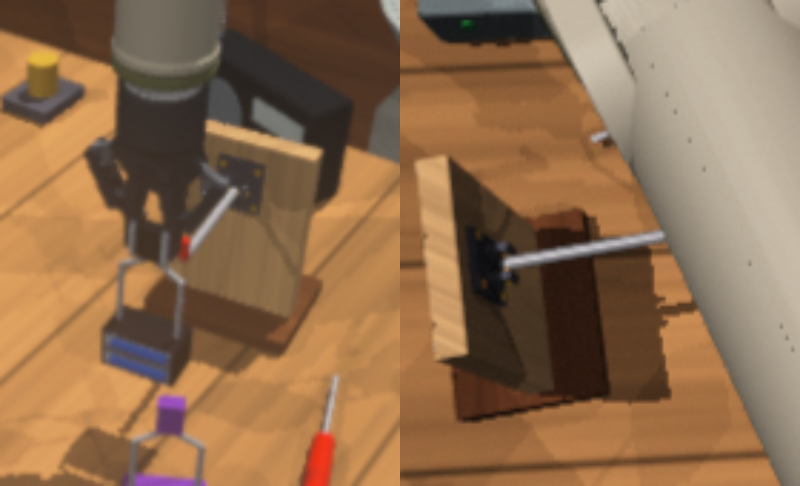

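Holder in front of the tip and on the arm's line, numerically within about 2 mm. Raising 6 mm to centre the window and feeding in.

Emit:
arm_command:
  plan: "1 0 0 0.06 0; 1 0 0 0.06 0; 1 -0.01 0.15 0.06 0; 1 -0.03 0.3 0.06 0; 1 -0.05 0.45 0.06 0; 1 -0.06 0.6 0.06 0; 1 -0.08 0.75 0.06 0; 1 -0.08 0.75 0.06 0"

```text
t: 15.72
tool_pos: [0.5892, 0.1919, 0.2323]
ee_rot: [-0.0, 0.665, 0.747, 0.0]
force: [-0.2, -0.5, -3.0]
width: 0.274
```

```bash
python3 - <<'E'
from h import *
rd(); 
for c in("scene","top"):
  d=capture(c); cv2.imwrite(f"pics/{c}9.png",d["pixels"][:,:,::-1])
s=cv2.imread("pics/scene9.png");t=cv2.imread("pics/top9.png")
cv2.imwrite("pics/c9.png",np.hstack([cv2.resize(s[70:210,330:440],(400,509)),cv2.resize(t[110:250,140:250],(400,509))]))
E
```

```text
{'t': 15.725, 'joints': [0.103, 0.45, -0.669, 1.359, 0.275, 1.425, -0.44], 'tool_pos': [0.589, 0.192, 0.232], 'ee_rot': [-0.0, 0.665, 0.747, 0.0], 'force': [-0.163, -0.489, -2.982], 'width': 0.274}
```

View pics/c9.png

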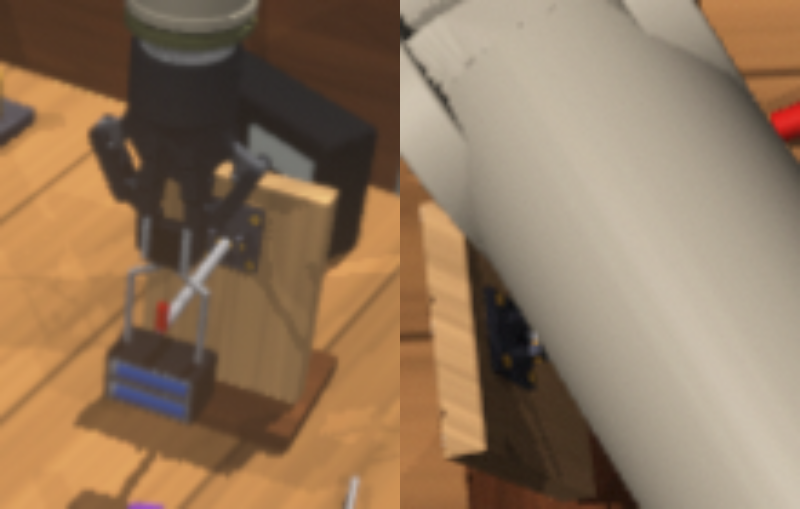

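The red stub, at crop (162,315), is centred between the bail legs and force is normal. Continuing, then lowering.

Emit:
arm_command:
  plan: "1 -0.02 0.15 0 0; 1 -0.04 0.35 0 0; 1 -0.06 0.55 0 0; 1 -0.06 0.55 0 0; 1 -0.06 0.55 -0.2 0; 1 -0.06 0.55 -0.35 0; 1 -0.06 0.55 -0.4 0; 1 -0.06 0.55 -0.4 0"

```text
t: 16.82
tool_pos: [0.5839, 0.2444, 0.1921]
ee_rot: [-0.0, 0.666, 0.746, -0.0]
force: [0.0, 0.3, -3.0]
width: 0.277
```

Emit:
arm_command:
  plan: "1 0 0 -0.03 0; 1 0 0 -0.05 0; 1 0 0 -0.06 0; 1 0 0 -0.06 0"

```text
t: 17.32
tool_pos: [0.5843, 0.2448, 0.1876]
ee_rot: [0.0, 0.666, 0.746, 0.001]
force: [-1.5, -1.4, 4.9]
width: 0.274
```

```bash
python3 - <<'E'
from h import *
rd(); 
for c in("scene","top"):
  d=capture(c); cv2.imwrite(f"pics/{c}10.png",d["pixels"][:,:,::-1])
s=cv2.imread("pics/scene10.png");t=cv2.imread("pics/top10.png")
cv2.imwrite("pics/c10.png",np.hstack([cv2.resize(s[70:210,330:440],(400,509)),cv2.resize(t[110:250,140:250],(400,509))]))
E
```

```text
{'t': 17.325, 'joints': [0.013, 0.506, -0.668, 1.388, 0.313, 1.352, -0.547], 'tool_pos': [0.584, 0.245, 0.188], 'ee_rot': [0.0, 0.666, 0.746, 0.001], 'force': [-1.517, -1.422, 4.931], 'width': 0.274}
```

View pics/c10.png

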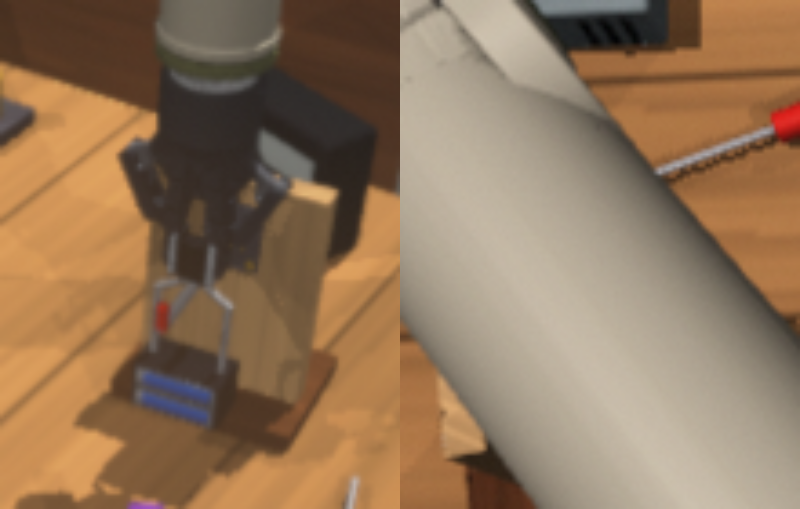

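The bail is resting on the arm: force went from -3 to +5 N at the expected height. Releasing and rising.

Emit:
arm_command:
  plan: "0.3 0 0 0 0; 0.1 0 0 0 0; -0.2 0 0 0 0; -0.2 0 0 0 0; -0.2 0 0 0 0"

```text
t: 18.05
tool_pos: [0.5839, 0.2446, 0.1862]
ee_rot: [-0.0, 0.666, 0.746, -0.0]
force: [0.3, 0.1, -0.4]
width: 0.598
```

Emit:
arm_command:
  plan: "-0.2 0 0 0.1 0; -0.2 0 0 0.25 0; -0.2 0 0 0.5 0; -0.2 0 0 0.8 0; -0.2 0 0 1 0; -0.2 0 0 1 0"

```text
t: 18.8
tool_pos: [0.5846, 0.2454, 0.2892]
ee_rot: [0.001, 0.666, 0.746, 0.002]
force: [0.1, -0.4, -1.2]
width: 0.604
```

Emit:
arm_command:
  plan: "-0.2 0 -0.2 0.5 0; -0.2 0 -0.5 0.7 0; -0.2 0 -1 0.7 0; -0.2 0 -1 0.7 0; -0.2 0 -1 0.7 0"

```text
t: 19.42
tool_pos: [0.5837, 0.1447, 0.3557]
ee_rot: [-0.0, 0.666, 0.746, -0.0]
force: [0.4, 0.0, 0.4]
width: 0.598
```

Emit:
arm_command:
  plan: "-0.2 0 -0.5 0 0; -0.2 0 -1 0 0; -0.2 0 -1 0 0; -0.2 0 -1 0 0; -0.2 0 -1 0 0; -0.2 0 -1 0 0; -0.2 0 -1 0 0"

```text
t: 20.3
tool_pos: [0.5839, 0.0454, 0.3563]
ee_rot: [-0.0, 0.665, 0.747, 0.0]
force: [-0.6, -0.3, -0.4]
width: 0.599
```

```bash
python3 - <<'E'
from h import *
rd(); 
for c in("scene","top"):
  d=capture(c); cv2.imwrite(f"pics/{c}11.png",d["pixels"][:,:,::-1])
  for n in ("battery_holder","yellow_holder","hook_arm"):
        for r in search_frame(n,c): print(c,n,np.round(r["location"],3),round(r["confidence"],2))
s=cv2.imread("pics/scene11.png");t=cv2.imread("pics/top11.png")
cv2.imwrite("pics/c11.png",np.hstack([cv2.resize(s[70:210,330:440],(400,509)),cv2.resize(t[130:270,150:260],(400,509))]))
E
```

```text
{'t': 20.3, 'joints': [0.324, 0.337, -0.639, 1.216, 0.199, 1.65, -0.157], 'tool_pos': [0.584, 0.045, 0.356], 'ee_rot': [-0.0, 0.665, 0.747, 0.0], 'force': [-0.579, -0.319, -0.442], 'width': 0.599}
scene battery_holder [0.586 0.235 0.101] 0.88
scene battery_holder [0.684 0.008 0.042] 0.85
scene battery_holder [ 0.548 -0.194  0.046] 0.84
scene battery_holder [ 0.455 -0.031  0.045] 0.69
scene yellow_holder [ 0.557 -0.335  0.042] 0.6
scene hook_arm [0.588 0.213 0.18 ] 0.4
top battery_holder [0.573 0.242 0.095] 0.76
top yellow_holder [ 0.547 -0.324  0.045] 0.84
top hook_arm [0.58  0.236 0.181] 0.7
top hook_arm [0.573 0.24  0.099] 0.44
```

View pics/c11.png

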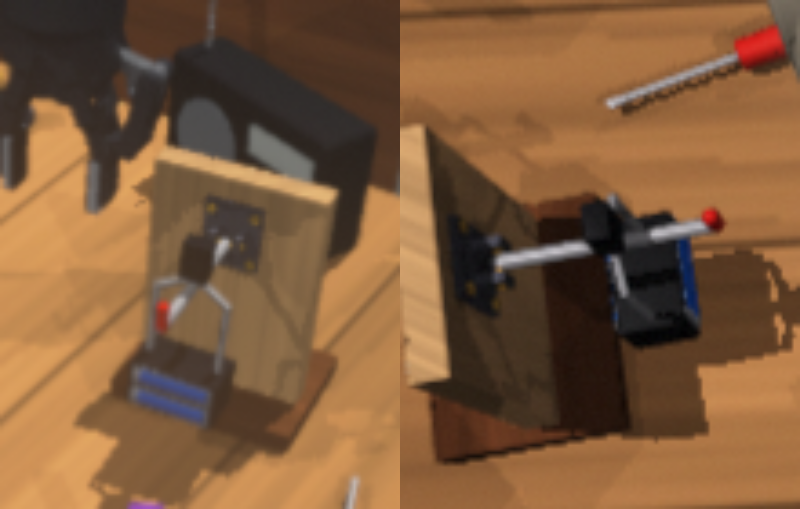

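View pics/top11.png

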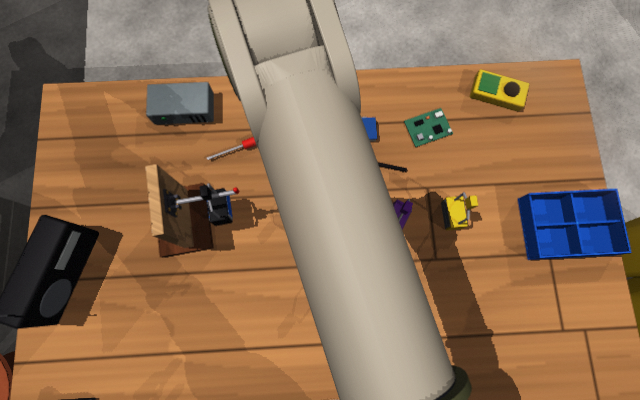

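The holder hangs by its bail on the arm, inside the red tip. Next I'll check stillness and fit the pose.

Emit:
arm_command:
  plan: "-0.2 0 -0.2 0 0; -0.2 0 -0.2 0 0; -0.2 0 -0.2 0 0; -0.2 0 -0.2 0 0; -0.2 0 -0.2 0 0; -0.2 0 -0.2 0 0; -0.2 0 -0.2 0 0; -0.2 0 -0.2 0 0"

```text
t: 21.7
tool_pos: [0.5839, 0.0247, 0.3563]
ee_rot: [-0.0, 0.666, 0.746, 0.0]
force: [-0.1, -0.1, -0.7]
width: 0.601
```

```bash
python3 - <<'E'
from h import *
s,t=pickle.load(open("cams.pkl","rb"))
def edges(c,yaw,dd,im):
    Rz=R.from_euler("z",yaw,degrees=True)
    for X,Y,Z0,Z1 in((22,39,0,46),(8,12,128,162)):
        c8=[(a*X,b*Y,z) for z in(Z0,Z1) for a,b in((-1,-1),(1,-1),(1,1),(-1,1))]
        P=proj(dd,Rz.apply(np.array(c8)/1e3)+c)*4
        for i in range(4):
            for u,v in((i,(i+1)%4),(i+4,(i+1)%4+4),(i,i+4)): cv2.line(im,tuple(map(int,P[u])),tuple(map(int,P[v])),(0,255,0),1,cv2.LINE_AA)
F={}
for k in range(6):
    for c in("scene","top"): F[c,k]=capture(c)["pixels"].astype(int)
for c,(x,y,w,h) in(("scene",(355,120,50,75)),("top",(190,180,50,60))):
    print(c,[round(np.abs(F[c,k]-F[c,0])[y:y+h,x:x+w].mean(),2) for k in range(6)], "vs 1s ago",np.abs(F[c,5]-cv2.imread(f"pics/{c}11.png")[:,:,::-1].astype(int))[y:y+h,x:x+w].mean().round(2))
ims=[]
for c,dd,(x,y,w,h) in(("scene",s,(340,90,90,115)),("top",t,(160,150,90,115))):
    im=cv2.resize(F[c,5][:,:,::-1].astype(np.uint8),None,fx=4,fy=4,interpolation=cv2.INTER_CUBIC)
    edges([.5835,.2445,.056],-83.3,dd,im); ims.append(im[y*4:(y+h)*4,x*4:(x+w)*4])
cv2.imwrite("pics/ov2.png",np.hstack(ims))
E
```

```text
scene [np.float64(0.0), np.float64(0.45), np.float64(0.48), np.float64(0.48), np.float64(0.46), np.float64(0.45)] vs 1s ago 1.64
top [np.float64(0.0), np.float64(1.39), np.float64(1.37), np.float64(1.32), np.float64(1.32), np.float64(1.4)] vs 1s ago 1.43
```

View pics/ov2.png

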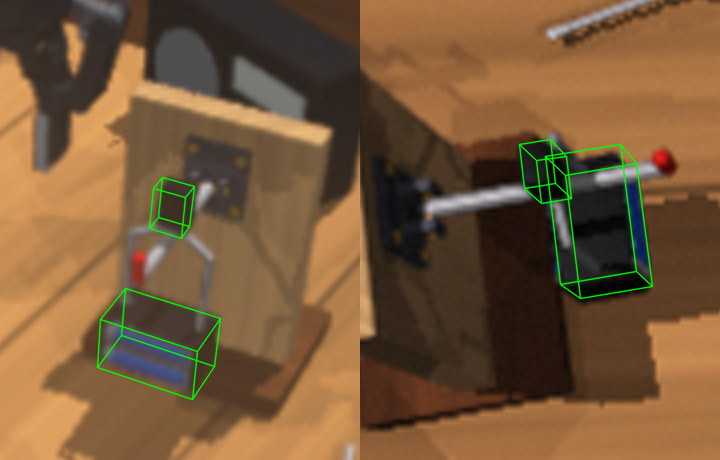

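The overlay matches an upright holder about 70 mm out from the hinge. The frames differ only by noise, and the yellow holder still detects at its start position. Handing in.

```bash
python3 -c "
from workcell import *
print(sign_off())"
```

```text
the job is handed in; nothing more can be done
None
```

I folded the hook arm down to its stop, then hung the black holder on it by its bail and backed the gripper clear. I handed the job in at about 22 s of the 64 s allowed; no verdict was reported.

**What the last checks showed:**
- **Hook arm:** it looks level in both cameras. Its tip measured about 2 mm above the hinge height. The wrist force rose to about 39 N against the stop during folding; the bench limit for the arm and gripper body is 40 N, and only the fingertips touched.
- **Black holder:** a model drawn over the pictures matches an upright holder about 70 mm out from the hinge and about 119 mm below the arm, close to the arm's line. Six frames taken in a row differ only by image noise, so it is at rest.
- **Yellow holder:** detected within about 10 mm of its start position and still upright; I never touched it.
- **Robot:** about 0.2 m away from the holder, and the force reading is near zero.

**Disagreements:** the scene and top cameras differ by 5–9 mm on points around the hook. The network's positions for the black holder also differ between cameras by up to about 13 mm, and for the yellow holder by about 10 mm. All of this is within the allowed tolerances.

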